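# Plug a five-blade fuse module into a floating socket

## Robot

A 6-joint arm with a two-finger parallel gripper is mounted at the origin on a cart in front of the work surface, level with it; the furniture and walls round the work are solid. World frame = base frame: x ahead of the robot, y to its left, z up, the work surface at z = 0. Lengths are in mm, angles in rad, forces in N, time in s.
With the tool pointing down it reaches from about 350 to 775 mm from the base axis. Payload 7.3 kg.
Tool frame: the origin (TCP) lies between the finger pads; the fingertips stand 25 mm ahead of it and the grasp point (between the pads) lies 6 mm ahead of it; z points along the fingers, y is the line along which they close (so a half turn about z gives the same grasp; the last joint's range is limited). The gripper opens to 92 mm and grips with 3 to 60 N. Pads are 19 mm wide; open, the fingers measure 130 mm over their backs; the gripper's body (75 mm by 190 mm) begins 47 mm behind the grasp point.
Start: joints at [-1.393, 0.342, 1.524, -0, 1.275, -0.146], TCP at [167.062, -497.728, 251.741] pointing down, gripper open.
Joint ranges: [-2.53, 2.53], [-0.77, 2.02], [0.04, 2.7], [-1, 4.14], [0.28, 2.66], [-3.11, 3.11]. Speed limits (rad/s): [2.57, 2.57, 3.14, 3.14, 3.14, 3.14].

## Interface

Orientations are given as [roll, pitch, yaw] about the fixed x, y, z axes, in that order (R = Rz(yaw) Ry(pitch) Rx(roll)).
In Python, from plant import bot gives the robot as it stands.
- The arm moves only by the tool play_rows, never from a script. Its argument "commands" is a list of rows, each an object of numbers: "x", "y", "z": the shift along the tool's x, y, z in m; "twist": the turn about the tool's z in degrees. In form: [{"x": .., "y": .., "z": .., "twist": ..}, ...]. A call has exactly 8 rows; each row is the pose to reach, as a shift and turn from the pose commanded when the call began, along the tool's axes at that moment; what a row does not reach only later rows make up. A row lasts 1/10 s, in which the tool goes at most 50 mm and 8.59 degrees, less where a joint would pass 70% of its speed; a pose out of reach is approached as far as the arm can. A call with a gripper value outside its range is refused whole. "jaw" is the closure, from 0 (fully open) to 1 (shut), set as the call begins (left out, the last holds). The fingers move at their own pace and stop on an object; the grip force is fixed at half the most. Time passes only in rows, so rows that repeat a pose let the fingers close, or fill a call up. It gives the time, the measured TCP pose, the force, the opening and the grip force at its end, in the units of the state.
- bot.get_obs(): the state, without advancing time (a new reading comes with each control period).
- bot.capture(name): name is "scene" or "top"; returns a dict with "pixels" (480x640x3 uint8, red, green, blue), "fx", "fy", "cx", "cy" (pixels), "k1" (the pictures are not rectified: a ray, as slopes to the right and down, at radius r is drawn at 1 + k1 r^2 times it, then the intrinsics apply), "eye" and "rotation" of the camera in the world. Camera axes: x right, y down, z forward; pixel columns grow to the right and rows downward; lengths in mm; the calibration is good to about 2 mm. A picture is of the moment at which its call begins. There is no depth.
- bot.close_job(): hands the job in; it is judged then, once.
The state is a dict: "time": time; "joint_positions": joint angles; "dq": joint speeds; "tau": joint torques, N m; "tool_pos": TCP position; "tcp_rot": TCP orientation; "contact_force": force on the tool from outside, world axes, zero at the start; "moment": the same for the moment, N m; "grip_width": finger opening in mm; "finger_force": force on a finger pad.
Only numpy, scipy, OpenCV 4.12 (cv2) and the standard library are available. Lean on these libraries where they do the work, as an engineer would, in place of code of your own. Each camera call takes 0.05 s, during which the arm holds its last target. There are 200 camera calls.

## Task

Lift the orange cover off the black fuse box and set it down, handle up, on the ribbed rubber mat. Then plug the blue fuse module into the fuse box, all five copper blades in their slots and fully home, and let go. The slotted socket strip floats a little lengthwise in the box, so feel for the slots rather than ramming the module in, and do not knock the tea glass, the pliers or the black tape about.

Things in the scene. Friction and masses are not known exactly. Their poses are not given: they have to be found in the camera images.
- fuse_box: Black open-topped box screwed to the bench, 158 (x) x 46 (y) x 29 mm high, with a low screw ear (14 mm long, 5 mm high, screw head 7 mm) at each end. Origin at the centre of its underside, x along its length, z up. The orange cover hides it at the start.
- box_rim (a point): Centre of the box's rim, 29 mm up. Flush with it a grey strip with five through slots along x, pitch 20 mm, each 7 (x) x 21 mm (y), square-edged. The strip lies centred in y, but its middle slot anywhere from -8 to +8 mm along x from here (not reported); it stays put unless pushed lengthwise with about 14 N. The five blades fit in no other place.
- cover: Loose orange cover, about 0.15 kg: a shell 169 (x) x 57 (y) x 17 mm that sits over the box's rim with 2.5 mm of play, overlapping it by 14 mm, with an upright black grip rib, 64 (x) x 14 (y) mm, from 17 to 48 mm above the origin. Origin at the centre of its skirt's lower edge, x along its length, z up; on the box it is about 15 mm above the box's origin.
- module: Loose blue fuse module, about 0.16 kg, standing on its blades. Housing 104 (x) x 22 (y) mm, from 20 to 52 mm above the origin. Origin at the centre of the row of blade tips, x along the row, z up; either way round fits. Fully home, the origin is 9 mm above the fuse box's origin; with the blades standing on top of the strip, 29 mm.
- blade_roots (a point): Centre of the module's housing underside, 20 mm above the blade tips; it rests on the strip when home. Below it five copper blades, pitch 20 mm along the module's x, each 5 (x) x 18 (y) x 20 mm long, square-ended.
- mat: Dark ribbed rubber mat fixed on the bench, 196 (x) x 90 (y) x 3 mm thick; origin at the centre of its underside, x along its length, z up.
- tea_glass: Bystander: a tea glass, 62 mm wide, 86 mm high, origin at the centre of its foot.
- pliers: Bystander: red-handled pliers lying flat, 168 mm long.
- tape: Bystander: roll of black tape lying flat, 57 mm wide, 19 mm high.
- the_arm_lamp: Bystander: black desk lamp that stands fixed at the left of the bench: round foot 160 mm wide about 0.50 m ahead and 0.09 m left of the robot; its arms rise to an elbow 0.34 m high at 0.43 m ahead, 0.15 m left, then run 0.33 to 0.44 m high to the shade (lower rim 0.27 m high) about 0.72 m ahead, 0.09 m right. Swing the arm in from the front, close to the robot.

How it is judged:
By the outcome, as a careful person would: the job done as asked, in the order asked, and still so for the second after the job is handed in, with the robot touching nothing.
It also fails if it takes over 61 s, if anything falls off the work surface, if the arm or the gripper's body presses on something with over 40 N, if the wrist force passes 120 N, or if a joint passes its speed limit or range.

## Working session

There is one attempt and no reset: what is moved stays moved. The work goes in short steps, Python scripts to look and compute and a tool call to move; the robot and the scene stay as the last step left them, time stands still between calls to the robot, and variables do not carry over. Pictures are saved under pics/ and viewed, at most 10 in all, crops included, and the job is handed in when it is done.

Besides the shell and the picture viewer there is one more tool, called after ">>>" in YAML: its name, and indented under it one key for each argument. play_rows: Moves the arm, as the interface text tells. Its arguments: {"type":"object","properties":{"commands":{"type":"array"},"jaw":{"type":"number"}},"required":["commands"]}

```bash
mkdir -p pics; ls; python3 - <<'E'
from plant import bot
import cv2
print(bot.get_obs())
for n in ("scene","top"):
    c=bot.capture(n); cv2.imwrite(f"pics/{n}0.png",c["pixels"][:,:,::-1]); c.pop("pixels"); print(c)
E
```

```text
pics
{'time': 0.0, 'joint_positions': array([-1.39301234e+00,  3.42750418e-01,  1.52500854e+00, -1.29979974e-06,
        1.27539928e+00, -1.45981140e-01]), 'dq': array([ 0.00027693, -0.00138381, -0.00020529,  0.00257236,  0.00053781,
       -0.00013463]), 'tau': array([-1.39203876e-03, -4.31246138e+01, -2.44225931e+01,  7.15543795e-02,
        5.57404803e-02, -1.14083439e-04]), 'tool_pos': array([ 166.98750497, -497.35000218,  251.03351881]), 'tcp_rot': array([-3.14004354e+00, -2.26504596e-04,  3.23765332e-01]), 'contact_force': array([0.05573905, 0.23254012, 0.193243  ]), 'moment': array([0.00429829, 0.06503193, 0.0090998 ]), 'finger_force': 0.0, 'grip_width': 92.15232632755709}
{'fx': 542.3548991366067, 'fy': 542.3548991366067, 'cx': 311.2735293533897, 'cy': 246.24353618366982, 'k1': -0.003265879529884256, 'eye': array([-168.97128438,    0.49559407,  469.68254465]), 'rotation': array([-2.06549999,  0.02033791, -1.79319712])}
{'fx': 535.3286140084973, 'fy': 535.3286140084973, 'cx': 312.7765716143704, 'cy': 237.7168416659508, 'k1': -1.2876549625624249e-05, 'eye': array([ 450.48442158, -172.75334652,  894.73310543]), 'rotation': array([-2.99944208,  0.02407567, -1.59143262])}
```

View pics/scene0.png

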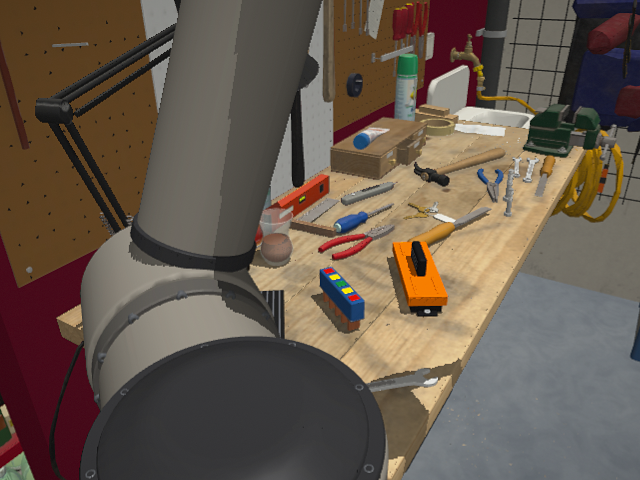

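View pics/top0.png

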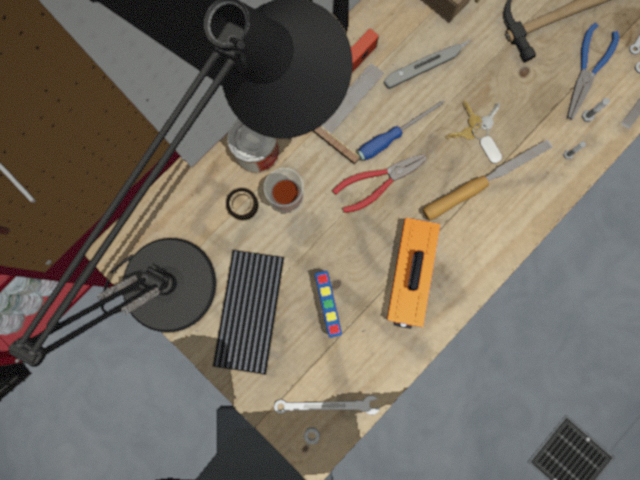

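The top view shows the mat around (248,312), the module around (328,303), the cover around (413,272), the tape at (241,204), the glass at (283,190) and the pliers at (380,183). In the scene view the module is at (342,295) and the cover at (420,275).

```bash
cat > h.py <<'E'
from plant import bot
import numpy as np, cv2
from scipy.spatial.transform import Rotation as R
def dist(c): return np.array([[c["fx"],0,c["cx"]],[0,c["fy"],c["cy"]],[0,0,1]]), np.array([c["k1"],0,0,0])
def rot(c): return R.from_euler("xyz",c["rotation"]).as_matrix()
def cast(c,uv,z):
    K,D=dist(c); uv=np.asarray(uv,float).reshape(-1,1,2)
    s=cv2.undistortPoints(uv,K,D)[:,0]
    d=np.c_[s,np.ones(len(s))]@rot(c).T
    return c["eye"]+d*((z-c["eye"][2])/d[:,2])[:,None]
def proj(c,P):
    M=rot(c).T; K,D=dist(c)
    return cv2.projectPoints(np.asarray(P,float).reshape(-1,1,3),cv2.Rodrigues(M)[0],-M@c["eye"],K,D)[0][:,0]
def big(m,box=None):
    m=m.astype(np.uint8)
    if box: k=np.zeros_like(m); k[box[1]:box[3],box[0]:box[2]]=1; m=m*k
    cs=cv2.findContours(m,cv2.RETR_EXTERNAL,cv2.CHAIN_APPROX_NONE)[0]
    return max(cs,key=cv2.contourArea)
def rect(c,ct,z):
    P=cast(c,ct[:,0],z)[:,:2].astype(np.float32); (x,y),(w,h),_=r=cv2.minAreaRect(P); b=cv2.boxPoints(r)
    e=[b[1]-b[0],b[2]-b[1]]; l=max(e,key=np.linalg.norm)
    return np.round([x,y,max(w,h),min(w,h),np.degrees(np.arctan2(l[1],l[0]))%180],1)
E
python3 - <<'E'
from h import *
c=bot.capture("top"); p=c["pixels"]; hsv=cv2.cvtColor(p,cv2.COLOR_RGB2HSV); H,S,V=[hsv[...,i].astype(int) for i in range(3)]
o=big((H>8)&(H<20)&(S>200)&(V>130),(370,200,460,340)); print("cover@32",rect(c,o,32),"@15",rect(c,o,15))
g=big(V<60,(400,240,430,300)); print("rib@63",rect(c,g,63))
m=big((S>150)&((H<8)|(H>22))&(V>60),(300,255,355,350)); print("mod@52",rect(c,m,52))
m=big(((H>100)&(H<130)&(S>120)),(300,255,355,350)); print("modblue@52",rect(c,m,52))
t=cv2.morphologyEx((V<85).astype(np.uint8),cv2.MORPH_CLOSE,np.ones((7,7)));
for z in (3,): print("mat",rect(c,big(t,(208,240,290,380)),z))
for n,b,z in (("tape",(220,183,262,224),19),): print(n,rect(c,big(V<70,b),z))
print("glass",cast(c,[[283,190],[264,190],[303,190]],86)[:,:2])
print("up pliers",cast(c,[[333,187],[345,212],[424,155]],10)[:,:2])
print("lamp foot",cast(c,[[172,284]],10))
s=bot.capture("scene")
hs=cv2.cvtColor(s["pixels"],cv2.COLOR_RGB2HSV)
# check: project estimated tops to scene
im=np.hstack([cv2.resize(p[170:400,200:460],None,fx=1.5,fy=1.5),]); cv2.imwrite("pics/crop1.png",cv2.resize(p[180:400,200:460],None,fx=3,fy=2.7)[:,:,::-1])
E
```

```text
cover@32 [ 528.2 -307.4   48.4    7.4  163.9] @15 [ 529.7 -310.1   49.4    7.6  163.9]
rib@63 [ 515.1 -313.1   59.6   12.4  167.8]
mod@52 [ 506.7 -168.5   12.6   10.3  102.7]
modblue@52 [ 453.2 -178.7   72.2   20.1   10.9]
mat [458.5 -43.8 194.8  89.7 170.5]
tape [636.2 -36.9  51.5  50.5 179.7]
glass [[ 642.3702124  -111.10560455]
 [ 643.14583158  -81.62086578]
 [ 641.55524016 -142.0864285 ]]
up pliers [[ 663.36698312 -190.06086987]
 [ 619.86174155 -209.07355771]
 [ 714.93924505 -345.9660307 ]]
lamp foot [[505.58134213  81.23875041  10.        ]]
```

View pics/crop1.png

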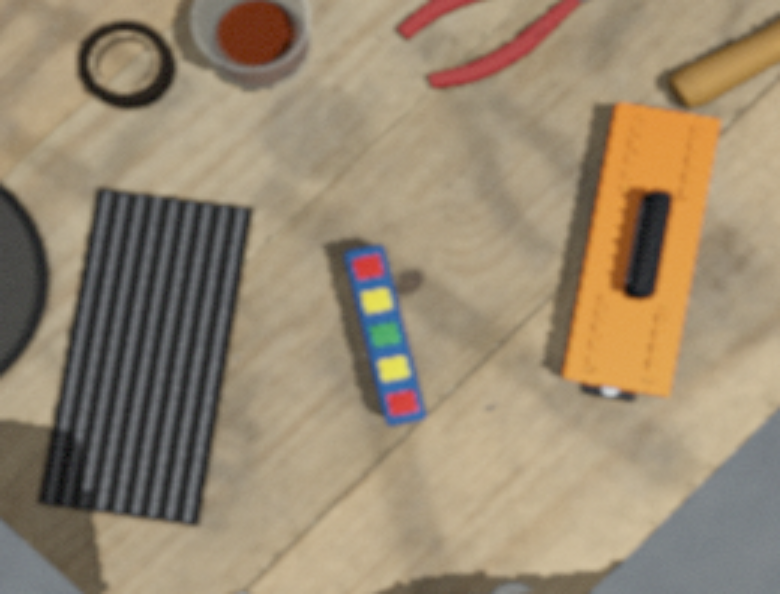

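The crop (3x) shows the whole cover with its rib at crop (648,245), the module with five coloured labels around (385,335), the mat clear, and an ear of the box just showing at (608,392). My colour masks for the cover and the module were too tight.

```bash
python3 - <<'E'
from h import *
c=bot.capture("top"); p=c["pixels"]; hsv=cv2.cvtColor(p,cv2.COLOR_RGB2HSV); H,S,V=[hsv[...,i].astype(int) for i in range(3)]
o=big((H<22)&(S>190)&(V>120),(375,205,450,335)); print("cover@32",rect(c,o,32),"@15",rect(c,o,15))
m=cv2.morphologyEx((((H>95)&(S>100))|((S>140)&(V>60))).astype(np.uint8),cv2.MORPH_CLOSE,np.ones((3,3)))
m=big(m,(305,258,350,345)); print("mod@52",rect(c,m,52))
E
```

```text
cover@32 [ 522.5 -306.7   62.9   11.7  163.8] @15 [ 523.9 -309.4   64.1   11.9  163.8]
mod@52 [ 467.6 -176.1  102.2   21.2   11.2]
```

```bash
python3 - <<'E'
from h import *
c=bot.capture("top"); p=c["pixels"]; hsv=cv2.cvtColor(p,cv2.COLOR_RGB2HSV); H,S,V=[hsv[...,i].astype(int) for i in range(3)]
print(hsv[230,420],hsv[300,400],hsv[270,380],hsv[270,440])
for s in (170,150,190):
  o=big((H<24)&(S>s)&(V>150),(375,205,450,335)); print(s,"cover@32",rect(c,o,32),"@15",rect(c,o,15))
  k=(o[:,0]); print(k.min(0),k.max(0))
s=bot.capture("scene"); 
print(proj(s,[[515,-313,63]]), proj(s,[[467.6,-176.1,52]]))
E
```

```text
[ 16 182 225] [ 17 172 225] [ 19  53 155] [ 17  64 144]
170 cover@32 [ 526.  -316.1  147.    56.3  167. ] @15 [ 527.5 -318.9  149.9   57.4  167. ]
[390 219] [438 308]
150 cover@32 [ 516.2 -315.1  168.6   57.3  167.6] @15 [ 517.5 -317.9  172.    58.4  167.6]
[387 218] [439 325]
190 cover@32 [ 550.7 -313.1   11.8    3.8  104.7] @15 [ 552.7 -315.9   12.     3.8  104.7]
[408 249] [415 252]
[[416.65560567 249.80720051]] [[339.35836895 283.63422409]]
```

>>> play_rows:
  commands:
    - {"x": 0.02, "y": -0.003, "z": 0.004, "twist": 2}
    - {"x": 0.06, "y": -0.01, "z": 0.01, "twist": 5}
    - {"x": 0.105, "y": -0.017, "z": 0.02, "twist": 9}
    - {"x": 0.15, "y": -0.024, "z": 0.03, "twist": 13}
    - {"x": 0.195, "y": -0.031, "z": 0.04, "twist": 17}
    - {"x": 0.24, "y": -0.039, "z": 0.05, "twist": 21}
    - {"x": 0.285, "y": -0.046, "z": 0.06, "twist": 25}
    - {"x": 0.325, "y": -0.053, "z": 0.065, "twist": 29}
  jaw: 0

```text
time: 1.15
tool_pos: [459.9, -342.5, 185.8]
tcp_rot: [-3.141, 0.001, -0.185]
contact_force: [0.6, -0.4, 1.1]
grip_width: 91.8
finger_force: 0.0
```

```bash
cat >> h.py <<'E'
def go(x,y,z,yaw):
    o=bot.get_obs(); r=R.from_euler("xyz",o["tcp_rot"]); d=r.inv().apply(np.array([x,y,z])-o["tool_pos"])
    t=(np.degrees(o["tcp_rot"][2])-yaw+90)%180-90
    print("t",o["time"],"pos",o["tool_pos"].round(1),np.degrees(o["tcp_rot"]).round(1),"F",o["contact_force"].round(1),"w",round(o["grip_width"],1))
    print("shift mm",d.round(1),"twist",t.round(2))
E
python3 -c "
from h import *
go(516,-314.3,61,-12.4)"
```

```text
t 1.15 pos [ 459.9 -342.5  185.8] [-180.     0.   -10.6] F [ 0.6 -0.4  1.1] w 91.8
shift mm [ 50.1 -37.9 124.8] twist 1.82
```

>>> play_rows:
  commands:
    - {"x": 0.02, "y": -0.015, "z": 0.02, "twist": 1.8}
    - {"x": 0.04, "y": -0.03, "z": 0.04, "twist": 1.8}
    - {"x": 0.05, "y": -0.0375, "z": 0.06, "twist": 1.8}
    - {"x": 0.05, "y": -0.0375, "z": 0.08, "twist": 1.8}
    - {"x": 0.05, "y": -0.0375, "z": 0.095, "twist": 1.8}
    - {"x": 0.05, "y": -0.0375, "z": 0.11, "twist": 1.8}
    - {"x": 0.05, "y": -0.0375, "z": 0.12, "twist": 1.8}
    - {"x": 0.05, "y": -0.0375, "z": 0.124, "twist": 1.8}

```text
time: 1.95
tool_pos: [513.9, -316.0, 61.6]
tcp_rot: [-3.141, 0.002, -0.214]
contact_force: [-0.9, -0.6, 0.2]
grip_width: 91.8
finger_force: 0.0
```

>>> play_rows:
  commands:
    - {"z": 0}
    - {"z": 0}
    - {"z": 0}
    - {"z": 0}
    - {"z": 0}
    - {"z": 0}
    - {"z": 0}
    - {"z": 0}
  jaw: 1

```text
invalid input at $.commands[0]: expected keys x, y, z, twist
```

>>> play_rows:
  commands:
    - {"x": 0, "y": 0, "z": 0, "twist": 0}
    - {"x": 0, "y": 0, "z": 0, "twist": 0}
    - {"x": 0, "y": 0, "z": 0, "twist": 0}
    - {"x": 0, "y": 0, "z": 0, "twist": 0}
    - {"x": 0, "y": 0, "z": 0, "twist": 0}
    - {"x": 0, "y": 0, "z": 0, "twist": 0}
    - {"x": 0, "y": 0, "z": 0, "twist": 0}
    - {"x": 0, "y": 0, "z": 0, "twist": 0}
  jaw: 1

```text
time: 2.75
tool_pos: [514.3, -316.3, 62.7]
tcp_rot: [3.142, -0.0, -0.214]
contact_force: [0.8, -0.1, -0.4]
grip_width: 32.3
finger_force: 0.0
```

>>> play_rows:
  commands:
    - {"x": 0, "y": 0, "z": 0, "twist": 0}
    - {"x": 0, "y": 0, "z": 0, "twist": 0}
    - {"x": 0, "y": 0, "z": 0, "twist": 0}
    - {"x": 0, "y": 0, "z": 0, "twist": 0}
    - {"x": 0, "y": 0, "z": 0, "twist": 0}
    - {"x": 0, "y": 0, "z": 0, "twist": 0}
    - {"x": 0, "y": 0, "z": 0, "twist": 0}
    - {"x": 0, "y": 0, "z": -0.003, "twist": 0}

```text
time: 3.55
tool_pos: [513.9, -316.1, 65.3]
tcp_rot: [-3.141, 0.001, -0.214]
contact_force: [0.2, 0.4, -1.5]
grip_width: 13.8
finger_force: 30.0
```

>>> play_rows:
  commands:
    - {"x": 0, "y": 0, "z": -0.003, "twist": 0}
    - {"x": 0, "y": 0, "z": -0.008, "twist": 0}
    - {"x": 0, "y": 0, "z": -0.015, "twist": 0}
    - {"x": 0, "y": 0, "z": -0.025, "twist": 0}
    - {"x": 0, "y": 0, "z": -0.04, "twist": 0}
    - {"x": 0, "y": 0, "z": -0.06, "twist": 0}
    - {"x": 0, "y": 0, "z": -0.08, "twist": 0}
    - {"x": 0, "y": 0, "z": -0.092, "twist": 0}

```text
time: 4.35
tool_pos: [514.9, -316.7, 160.3]
tcp_rot: [3.14, -0.003, -0.214]
contact_force: [0.7, 0.7, -1.7]
grip_width: 13.6
finger_force: 30.0
```

```bash
python3 - <<'E'
from h import *
c=bot.capture("top"); cv2.imwrite("pics/top2.png",cv2.resize(c["pixels"][150:400,200:480],None,fx=2.5,fy=2.4)[:,:,::-1])
go(459,-45,150,-9.5)
E
```

```text
t 4.4 pos [ 515.4 -317.1  161.7] [179.9  -0.3 -12.2] F [ 0.3 -0.3 -0.1] w 13.6
shift mm [-112.9 -254.    10.5] twist -2.74
```

View pics/top2.png

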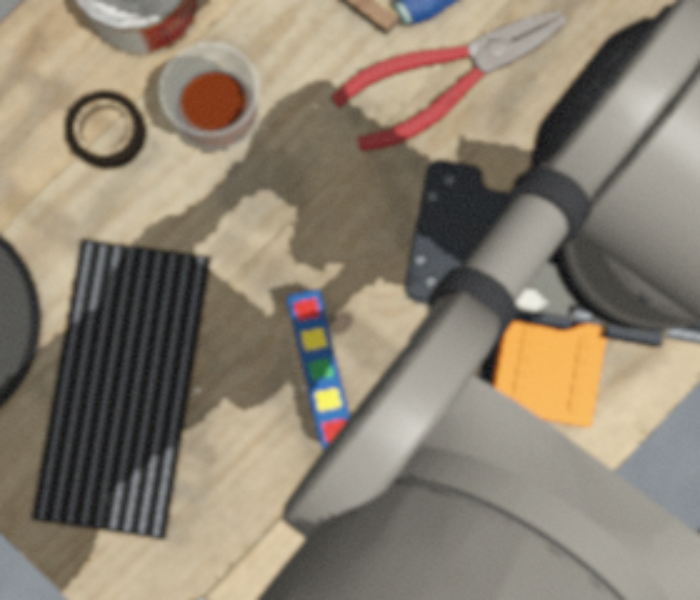

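The picture shows the cover lifted and held at about (550,370), partly under the arm, with the module, mat and bystanders undisturbed.

>>> play_rows:
  commands:
    - {"x": -0.006, "y": -0.013, "z": 0, "twist": 0}
    - {"x": -0.02, "y": -0.045, "z": 0, "twist": -0.4}
    - {"x": -0.037, "y": -0.083, "z": 0, "twist": -0.8}
    - {"x": -0.055, "y": -0.124, "z": 0, "twist": -1.2}
    - {"x": -0.073, "y": -0.164, "z": 0, "twist": -1.6}
    - {"x": -0.09, "y": -0.202, "z": 0, "twist": -2}
    - {"x": -0.105, "y": -0.236, "z": 0, "twist": -2.4}
    - {"x": -0.113, "y": -0.254, "z": 0, "twist": -2.8}

```text
time: 5.2
tool_pos: [456.4, -41.5, 157.5]
tcp_rot: [-3.141, 0.001, -0.163]
contact_force: [-0.6, 0.2, -2.2]
grip_width: 14.1
finger_force: 30.0
```

```bash
python3 - <<'E'
from h import *
go(459,-45,56,-9.5)
E
```

```text
t 5.2 pos [456.4 -41.5 157.5] [-1.8e+02  1.0e-01 -9.3e+00] F [-0.6  0.2 -2.2] w 14.1
shift mm [  3.3   3.1 101.5] twist 0.17
```

>>> play_rows:
  commands:
    - {"x": 0.001, "y": 0.001, "z": 0.008, "twist": 0}
    - {"x": 0.003, "y": 0.003, "z": 0.024, "twist": 0}
    - {"x": 0.003, "y": 0.003, "z": 0.044, "twist": 0}
    - {"x": 0.003, "y": 0.003, "z": 0.064, "twist": 0}
    - {"x": 0.003, "y": 0.003, "z": 0.082, "twist": 0}
    - {"x": 0.003, "y": 0.003, "z": 0.094, "twist": 0}
    - {"x": 0.003, "y": 0.003, "z": 0.1, "twist": 0}
    - {"x": 0.003, "y": 0.003, "z": 0.101, "twist": 0}

```text
time: 6.0
tool_pos: [460.0, -48.1, 55.8]
tcp_rot: [3.142, 0.001, -0.166]
contact_force: [0.7, 0.4, -0.8]
grip_width: 14.0
finger_force: 30.0
```

>>> play_rows:
  commands:
    - {"x": 0, "y": 0, "z": 0.001, "twist": 0}
    - {"x": 0, "y": 0, "z": 0.002, "twist": 0}
    - {"x": 0, "y": 0, "z": 0.003, "twist": 0}
    - {"x": 0, "y": 0, "z": 0.004, "twist": 0}
    - {"x": 0, "y": 0, "z": 0.004, "twist": 0}
    - {"x": 0, "y": 0, "z": 0.005, "twist": 0}
    - {"x": 0, "y": 0, "z": 0.005, "twist": 0}
    - {"x": 0, "y": 0, "z": 0.005, "twist": 0}

```text
time: 6.8
tool_pos: [460.2, -47.5, 51.7]
tcp_rot: [3.142, -0.0, -0.165]
contact_force: [0.3, -0.2, -1.4]
grip_width: 13.8
finger_force: 30.0
```

>>> play_rows:
  commands:
    - {"x": 0, "y": 0, "z": 0.0005, "twist": 0}
    - {"x": 0, "y": 0, "z": 0.001, "twist": 0}
    - {"x": 0, "y": 0, "z": 0.001, "twist": 0}
    - {"x": 0, "y": 0, "z": 0.0015, "twist": 0}
    - {"x": 0, "y": 0, "z": 0.002, "twist": 0}
    - {"x": 0, "y": 0, "z": 0.002, "twist": 0}
    - {"x": 0, "y": 0, "z": 0.002, "twist": 0}
    - {"x": 0, "y": 0, "z": 0.002, "twist": 0}

```text
time: 7.6
tool_pos: [460.2, -47.6, 50.7]
tcp_rot: [3.141, -0.001, -0.165]
contact_force: [-3.3, 1.2, 10.7]
grip_width: 14.0
finger_force: 30.0
```

>>> play_rows:
  commands:
    - {"x": 0, "y": 0, "z": -0.0005, "twist": 0}
    - {"x": 0, "y": 0, "z": -0.001, "twist": 0}
    - {"x": 0, "y": 0, "z": -0.001, "twist": 0}
    - {"x": 0, "y": 0, "z": -0.001, "twist": 0}
    - {"x": 0, "y": 0, "z": -0.001, "twist": 0}
    - {"x": 0, "y": 0, "z": -0.001, "twist": 0}
    - {"x": 0, "y": 0, "z": -0.001, "twist": 0}
    - {"x": 0, "y": 0, "z": -0.002, "twist": 0}
  jaw: 0

```text
time: 8.4
tool_pos: [460.1, -47.5, 51.6]
tcp_rot: [3.142, 0.0, -0.165]
contact_force: [-0.2, -0.2, -0.2]
grip_width: 73.2
finger_force: 0.0
```

>>> play_rows:
  commands:
    - {"x": 0, "y": 0, "z": -0.003, "twist": 0}
    - {"x": 0, "y": 0, "z": -0.01, "twist": 0}
    - {"x": 0, "y": 0, "z": -0.025, "twist": 0}
    - {"x": 0, "y": 0, "z": -0.045, "twist": 0}
    - {"x": 0, "y": 0, "z": -0.07, "twist": 0}
    - {"x": 0, "y": 0, "z": -0.09, "twist": 0}
    - {"x": 0, "y": 0, "z": -0.1, "twist": 0}
    - {"x": 0, "y": 0, "z": -0.105, "twist": 0}

```text
time: 9.2
tool_pos: [460.5, -47.6, 157.8]
tcp_rot: [3.141, -0.002, -0.165]
contact_force: [-0.1, -0.4, -0.5]
grip_width: 92.0
finger_force: 0.0
```

```bash
python3 - <<'E'
from h import *
c=bot.capture("top"); p=c["pixels"]; cv2.imwrite("pics/top3.png",cv2.resize(p[150:400,200:480],None,fx=2.5,fy=2.4)[:,:,::-1])
go(350,-270,160,11.2)
E
```

```text
t 9.25 pos [460.5 -47.6 157.8] [ 1.8e+02 -1.0e-01 -9.4e+00] F [ 0.2 -0.5  1.2] w 91.7
shift mm [-72.5 237.5  -2.3] twist -20.65
```

View pics/top3.png

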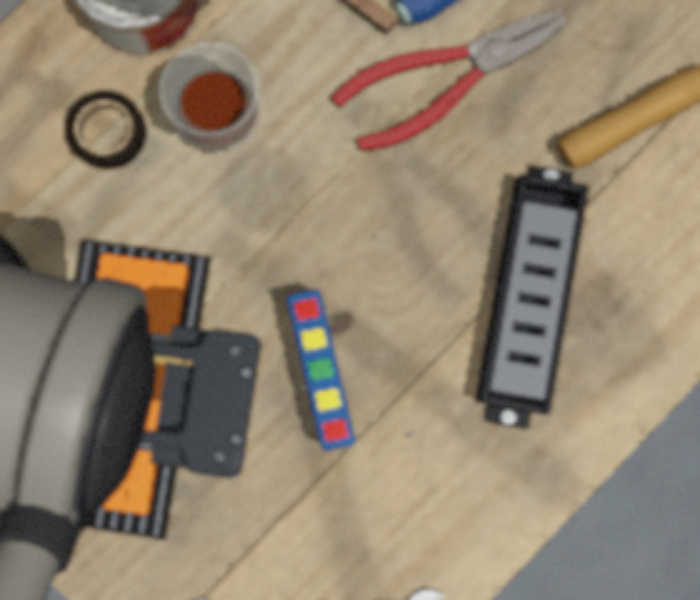

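The picture shows the cover handle up within the mat around (150,380). The box is uncovered around (532,300), with five slots at about (545,241), (540,270), (534,300), (529,328) and (524,358). The module is untouched at (321,370).

```bash
python3 - <<'E'
from h import *
c=bot.capture("top"); p=c["pixels"]; 
G=cv2.cvtColor(p,cv2.COLOR_RGB2GRAY); hsv=cv2.cvtColor(p,cv2.COLOR_RGB2HSV); H,S,V=[hsv[...,i].astype(int) for i in range(3)]
b=(388,215,440,332)
box=big(G<70,b); print("box@29",rect(c,box,29))
k=np.zeros_like(G); k[b[1]:b[3],b[0]:b[2]]=1
st=big(((G>85)&(S<60)&(k>0)),(392,232,434,318)); print("strip@29",rect(c,st,29))
fill=np.zeros_like(G); cv2.drawContours(fill,[st],-1,1,-1); fill=cv2.erode(fill,np.ones((3,3)))
w=np.clip(float(np.median(G[(fill>0)]))-G.astype(float)-12,0,None)*fill
n,l,s,ce=cv2.connectedComponentsWithStats((w>25).astype(np.uint8))
pts=[]
for i in range(1,n):
    if s[i,4]<8: continue
    m=cv2.dilate((l==i).astype(np.uint8),np.ones((3,3)))*w; yy,xx=np.nonzero(m); pts.append(np.average(np.c_[xx,yy],axis=0,weights=m[yy,xx]))
P=cast(c,pts,29)[:,:2]; print(P.round(1), "mid",P.mean(0).round(1)); d=P[-1]-P[0]; print(np.linalg.norm(d),np.degrees(np.arctan2(d[1],d[0])))
m=cv2.morphologyEx((((H>95)&(S>100))|((S>140)&(V>60))).astype(np.uint8),cv2.MORPH_CLOSE,np.ones((3,3)))
print("mod@52",rect(c,big(m,(305,258,350,345)),52))
m=((S>110)&((H<8)|(H>170)|((H>22)&(H<90)))).astype(np.uint8); n,l,s,ce=cv2.connectedComponentsWithStats(m[258:345,305:350])
q=[ce[i]+[305,258] for i in range(1,n) if s[i,4]>15]; Q=cast(c,q,52)[:,:2]; print(Q.round(1),Q.mean(0)); d=Q[0]-Q[-1]; print(np.degrees(np.arctan2(d[1],d[0])))
go(467.6,-176.1,145,11.2)
E
```

```text
box@29 [ 514.1 -312.1  173.1   49.8  167.4]
strip@29 [ 511.1 -315.   130.    35.9  167.8]
[[ 550.2 -323.8]
 [ 530.6 -319.6]
 [ 511.1 -315.4]
 [ 491.5 -311.2]
 [ 472.  -306.9]] mid [ 511.1 -315.4]
80.00172877484539 167.820170433717
mod@52 [ 467.7 -176.1  102.4   21.3   11.3]
[[ 506.5 -168.5]
 [ 486.9 -172.4]
 [ 467.3 -176.4]
 [ 447.6 -180.5]
 [ 428.1 -184.4]] [ 467.26476084 -176.46099759]
11.468752227146613
t 9.3 pos [460.3 -47.5 157. ] [180.   -0.   -9.4] F [ 1.   0.4 -0.4] w 91.7
shift mm [ 28.3 125.6  12. ] twist -20.65
```

>>> play_rows:
  commands:
    - {"x": 0.002, "y": 0.006, "z": 0, "twist": -1.5}
    - {"x": 0.006, "y": 0.025, "z": 0, "twist": -4}
    - {"x": 0.011, "y": 0.048, "z": 0, "twist": -7}
    - {"x": 0.016, "y": 0.071, "z": 0, "twist": -10.5}
    - {"x": 0.021, "y": 0.094, "z": 0.004, "twist": -14}
    - {"x": 0.025, "y": 0.112, "z": 0.008, "twist": -17}
    - {"x": 0.0275, "y": 0.122, "z": 0.011, "twist": -20}
    - {"x": 0.0283, "y": 0.126, "z": 0.012, "twist": -20.8}

```text
time: 10.1
tool_pos: [466.8, -177.1, 143.2]
tcp_rot: [-3.14, 0.002, 0.198]
contact_force: [0.4, -0.1, -0.5]
grip_width: 92.1
finger_force: 0.0
```

```bash
python3 - <<'E'
from h import *
go(467.4,-176.3,50,11.4)
E
```

```text
t 10.1 pos [ 466.8 -177.1  143.2] [-1.799e+02  1.000e-01  1.130e+01] F [ 0.4 -0.1 -0.5] w 92.1
shift mm [ 0.9 -0.6 93.2] twist -0.06
```

>>> play_rows:
  commands:
    - {"x": 0.0005, "y": -0.0005, "z": 0.008, "twist": 0}
    - {"x": 0.0005, "y": -0.0005, "z": 0.024, "twist": 0}
    - {"x": 0.0005, "y": -0.0005, "z": 0.042, "twist": 0}
    - {"x": 0.0005, "y": -0.0005, "z": 0.06, "twist": 0}
    - {"x": 0.0005, "y": -0.0005, "z": 0.075, "twist": 0}
    - {"x": 0.0005, "y": -0.0005, "z": 0.086, "twist": 0}
    - {"x": 0.0005, "y": -0.0005, "z": 0.091, "twist": 0}
    - {"x": 0.0005, "y": -0.0005, "z": 0.092, "twist": 0}
  jaw: 0.2

```text
time: 10.9
tool_pos: [467.6, -175.4, 52.2]
tcp_rot: [-3.141, 0.001, 0.198]
contact_force: [-0.5, -0.0, 0.4]
grip_width: 73.9
finger_force: 0.0
```

>>> play_rows:
  commands:
    - {"x": 0, "y": 0, "z": 0, "twist": 0}
    - {"x": 0, "y": 0, "z": 0, "twist": 0}
    - {"x": 0, "y": 0, "z": 0, "twist": 0}
    - {"x": 0, "y": 0, "z": 0, "twist": 0}
    - {"x": 0, "y": 0, "z": 0, "twist": 0}
    - {"x": 0, "y": 0, "z": 0, "twist": 0}
    - {"x": 0, "y": 0, "z": 0, "twist": 0}
    - {"x": 0, "y": 0, "z": 0, "twist": 0}
  jaw: 1

```text
time: 11.7
tool_pos: [467.8, -175.9, 52.7]
tcp_rot: [3.142, 0.0, 0.198]
contact_force: [-0.3, -0.3, -0.4]
grip_width: 22.0
finger_force: 30.0
```

>>> play_rows:
  commands:
    - {"x": 0, "y": 0, "z": 0, "twist": 0}
    - {"x": 0, "y": 0, "z": 0, "twist": 0}
    - {"x": 0, "y": 0, "z": 0, "twist": 0}
    - {"x": 0, "y": 0, "z": 0, "twist": 0}
    - {"x": 0, "y": 0, "z": 0, "twist": 0}
    - {"x": 0, "y": 0, "z": 0, "twist": 0}
    - {"x": 0, "y": 0, "z": 0, "twist": 0}
    - {"x": 0, "y": 0, "z": 0, "twist": 0}

```text
time: 12.5
tool_pos: [467.8, -175.9, 52.7]
tcp_rot: [3.141, -0.0, 0.198]
contact_force: [-0.6, -0.8, 2.1]
grip_width: 21.6
finger_force: 30.0
```

```bash
python3 - <<'E'
from h import *
for i in range(3): bot.capture("top"); go(467.4,-176.3,50,11.4)
E
```

```text
t 12.55 pos [ 467.8 -175.9   52.7] [180.   -0.   11.4] F [-0.7 -1.2  2.7] w 21.7
shift mm [-0.5  0.3  2.7] twist -0.05
t 12.6 pos [ 467.8 -175.9   52.8] [180.   -0.   11.4] F [-0.5 -0.5  2.1] w 21.8
shift mm [-0.5  0.3  2.8] twist -0.05
t 12.65 pos [ 467.9 -175.9   52.8] [180.   -0.   11.4] F [-1.4  0.7  2. ] w 21.9
shift mm [-0.5  0.3  2.8] twist -0.05
```

>>> play_rows:
  commands:
    - {"x": 0, "y": 0, "z": -0.003, "twist": 0}
    - {"x": 0, "y": 0, "z": -0.01, "twist": 0}
    - {"x": 0, "y": 0, "z": -0.02, "twist": 0}
    - {"x": 0, "y": 0, "z": -0.03, "twist": 0}
    - {"x": 0.001, "y": 0.005, "z": -0.04, "twist": 1}
    - {"x": 0.002, "y": 0.018, "z": -0.05, "twist": 3}
    - {"x": 0.004, "y": 0.036, "z": -0.057, "twist": 6}
    - {"x": 0.006, "y": 0.056, "z": -0.06, "twist": 9}

```text
time: 13.45
tool_pos: [485.5, -230.5, 114.5]
tcp_rot: [3.14, -0.002, 0.039]
contact_force: [0.0, -0.8, -1.3]
grip_width: 22.1
finger_force: 30.0
```

```bash
python3 - <<'E'
from h import *
go(511.5,-315.2,100,-12.2)
E
```

```text
t 13.45 pos [ 485.5 -230.5  114.5] [ 1.799e+02 -1.000e-01  2.200e+00] F [ 0.  -0.8 -1.3] w 22.1
shift mm [22.7 85.6 14.6] twist 14.42
```

>>> play_rows:
  commands:
    - {"x": 0.003, "y": 0.012, "z": 0, "twist": 2}
    - {"x": 0.008, "y": 0.03, "z": 0, "twist": 5}
    - {"x": 0.013, "y": 0.05, "z": 0, "twist": 8}
    - {"x": 0.018, "y": 0.068, "z": 0.003, "twist": 11}
    - {"x": 0.021, "y": 0.08, "z": 0.007, "twist": 13.5}
    - {"x": 0.0225, "y": 0.085, "z": 0.011, "twist": 14.4}
    - {"x": 0.0225, "y": 0.0855, "z": 0.014, "twist": 14.4}
    - {"x": 0.0225, "y": 0.0855, "z": 0.0145, "twist": 14.4}

```text
time: 14.25
tool_pos: [510.2, -313.4, 97.6]
tcp_rot: [-3.141, 0.002, -0.209]
contact_force: [0.5, 0.4, -0.9]
grip_width: 21.5
finger_force: 30.0
```

```bash
python3 - <<'E'
from h import *
for n in ("top","scene"):
    c=bot.capture(n); cv2.imwrite(f"pics/{n}4.png",cv2.resize(c["pixels"][200:340,360:460] if n=="top" else c["pixels"][200:360,340:480],None,fx=4,fy=3.7)[:,:,::-1])
go(511.5,-315.2,86,-12.2)
E
```

```text
t 14.35 pos [ 510.5 -313.3   98.1] [-180.    0.  -12.] F [ 0.4 -0.3 -2.6] w 21.8
shift mm [ 1.4  1.6 12.1] twist 0.21
```

View pics/scene4.png

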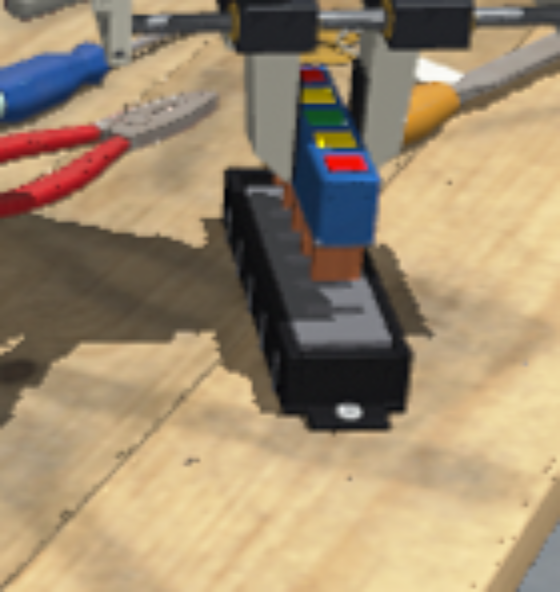

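The crop shows the module held level over the box at about (335,170). Its blades are above the strip and the nearest slot is just visible at (345,310).

>>> play_rows:
  commands:
    - {"x": 0.001, "y": 0.001, "z": 0.002, "twist": 0.2}
    - {"x": 0.0014, "y": 0.0016, "z": 0.005, "twist": 0.2}
    - {"x": 0.0014, "y": 0.0016, "z": 0.008, "twist": 0.2}
    - {"x": 0.0014, "y": 0.0016, "z": 0.01, "twist": 0.2}
    - {"x": 0.0014, "y": 0.0016, "z": 0.012, "twist": 0.2}
    - {"x": 0.0014, "y": 0.0016, "z": 0.013, "twist": 0.2}
    - {"x": 0.0014, "y": 0.0016, "z": 0.013, "twist": 0.2}
    - {"x": 0.0014, "y": 0.0016, "z": 0.013, "twist": 0.2}

```text
time: 15.15
tool_pos: [511.8, -316.0, 85.3]
tcp_rot: [3.141, -0.0, -0.214]
contact_force: [-0.5, -0.3, -1.7]
grip_width: 22.0
finger_force: 30.0
```

```bash
python3 - <<'E'
from h import *
go(511.5,-315.2,78,-12.2)
E
```

```text
t 15.15 pos [ 511.8 -316.    85.3] [180.   -0.  -12.2] F [-0.5 -0.3 -1.7] w 22.0
shift mm [-0.5 -0.7  7.3] twist -0.05
```

>>> play_rows:
  commands:
    - {"x": -0.0004, "y": -0.0006, "z": 0, "twist": 0}
    - {"x": -0.0004, "y": -0.0006, "z": 0.001, "twist": 0}
    - {"x": -0.0004, "y": -0.0006, "z": 0.002, "twist": 0}
    - {"x": -0.0004, "y": -0.0006, "z": 0.003, "twist": 0}
    - {"x": -0.0004, "y": -0.0006, "z": 0.004, "twist": 0}
    - {"x": -0.0004, "y": -0.0006, "z": 0.005, "twist": 0}
    - {"x": -0.0004, "y": -0.0006, "z": 0.006, "twist": 0}
    - {"x": -0.0004, "y": -0.0006, "z": 0.006, "twist": 0}

```text
time: 15.95
tool_pos: [511.4, -315.2, 79.0]
tcp_rot: [-3.141, 0.0, -0.214]
contact_force: [0.5, 0.7, -1.4]
grip_width: 21.8
finger_force: 30.0
```

>>> play_rows:
  commands:
    - {"x": 0, "y": 0, "z": 0.0005, "twist": 0}
    - {"x": 0, "y": 0, "z": 0.0015, "twist": 0}
    - {"x": 0, "y": 0, "z": 0.002, "twist": 0}
    - {"x": 0, "y": 0, "z": 0.003, "twist": 0}
    - {"x": 0, "y": 0, "z": 0.004, "twist": 0}
    - {"x": 0, "y": 0, "z": 0.005, "twist": 0}
    - {"x": 0, "y": 0, "z": 0.005, "twist": 0}
    - {"x": 0, "y": 0, "z": 0.005, "twist": 0}

```text
time: 16.75
tool_pos: [511.5, -315.3, 74.2]
tcp_rot: [3.142, 0.0, -0.214]
contact_force: [0.3, 0.3, -1.0]
grip_width: 21.6
finger_force: 30.0
```

In the slots without resistance. I'll carry on down, expecting home near 61.8.

>>> play_rows:
  commands:
    - {"x": 0, "y": 0, "z": 0.001, "twist": 0}
    - {"x": 0, "y": 0, "z": 0.003, "twist": 0}
    - {"x": 0, "y": 0, "z": 0.005, "twist": 0}
    - {"x": 0, "y": 0, "z": 0.007, "twist": 0}
    - {"x": 0, "y": 0, "z": 0.009, "twist": 0}
    - {"x": 0, "y": 0, "z": 0.01, "twist": 0}
    - {"x": 0, "y": 0, "z": 0.0105, "twist": 0}
    - {"x": 0, "y": 0, "z": 0.0105, "twist": 0}

```text
time: 17.55
tool_pos: [511.5, -315.3, 63.7]
tcp_rot: [3.142, 0.0, -0.214]
contact_force: [1.5, 0.7, -1.9]
grip_width: 21.7
finger_force: 30.0
```

>>> play_rows:
  commands:
    - {"x": 0, "y": 0, "z": 0.0005, "twist": 0}
    - {"x": 0, "y": 0, "z": 0.001, "twist": 0}
    - {"x": 0, "y": 0, "z": 0.0015, "twist": 0}
    - {"x": 0, "y": 0, "z": 0.002, "twist": 0}
    - {"x": 0, "y": 0, "z": 0.0025, "twist": 0}
    - {"x": 0, "y": 0, "z": 0.003, "twist": 0}
    - {"x": 0, "y": 0, "z": 0.003, "twist": 0}
    - {"x": 0, "y": 0, "z": 0.003, "twist": 0}

```text
time: 18.35
tool_pos: [511.5, -315.4, 61.8]
tcp_rot: [3.141, -0.001, -0.214]
contact_force: [-1.3, 1.0, 6.7]
grip_width: 21.7
finger_force: 30.0
```

>>> play_rows:
  commands:
    - {"x": 0, "y": 0, "z": 0.0005, "twist": 0}
    - {"x": 0, "y": 0, "z": 0.001, "twist": 0}
    - {"x": 0, "y": 0, "z": 0.0015, "twist": 0}
    - {"x": 0, "y": 0, "z": 0.0015, "twist": 0}
    - {"x": 0, "y": 0, "z": 0.0015, "twist": 0}
    - {"x": 0, "y": 0, "z": 0.0015, "twist": 0}
    - {"x": 0, "y": 0, "z": 0.0015, "twist": 0}
    - {"x": 0, "y": 0, "z": 0.0015, "twist": 0}

```text
time: 19.15
tool_pos: [511.5, -315.3, 61.7]
tcp_rot: [3.141, -0.001, -0.214]
contact_force: [-5.5, 3.9, 16.7]
grip_width: 21.8
finger_force: 30.0
```

>>> play_rows:
  commands:
    - {"x": 0, "y": 0, "z": -0.001, "twist": 0}
    - {"x": 0, "y": 0, "z": -0.002, "twist": 0}
    - {"x": 0, "y": 0, "z": -0.002, "twist": 0}
    - {"x": 0, "y": 0, "z": -0.002, "twist": 0}
    - {"x": 0, "y": 0, "z": -0.002, "twist": 0}
    - {"x": 0, "y": 0, "z": -0.002, "twist": 0}
    - {"x": 0, "y": 0, "z": -0.002, "twist": 0}
    - {"x": 0, "y": 0, "z": -0.002, "twist": 0}
  jaw: 0

```text
time: 19.95
tool_pos: [511.5, -315.3, 61.1]
tcp_rot: [3.142, 0.0, -0.214]
contact_force: [0.3, 0.3, 0.4]
grip_width: 81.3
finger_force: 0.0
```

>>> play_rows:
  commands:
    - {"x": 0, "y": 0, "z": -0.003, "twist": 0}
    - {"x": 0, "y": 0, "z": -0.01, "twist": 0}
    - {"x": 0, "y": 0, "z": -0.025, "twist": 0}
    - {"x": 0, "y": 0, "z": -0.045, "twist": 0}
    - {"x": 0, "y": 0, "z": -0.07, "twist": 0}
    - {"x": 0, "y": 0, "z": -0.095, "twist": 0}
    - {"x": 0, "y": 0, "z": -0.115, "twist": 0}
    - {"x": 0, "y": 0, "z": -0.12, "twist": 0}

```text
time: 20.75
tool_pos: [512.5, -316.0, 184.5]
tcp_rot: [3.139, -0.005, -0.214]
contact_force: [0.5, 0.7, -0.1]
grip_width: 91.7
finger_force: 0.0
```

>>> play_rows:
  commands:
    - {"x": -0.01, "y": 0.005, "z": 0, "twist": 0}
    - {"x": -0.03, "y": 0.02, "z": 0, "twist": 0}
    - {"x": -0.055, "y": 0.035, "z": 0, "twist": 0}
    - {"x": -0.08, "y": 0.05, "z": 0, "twist": 0}
    - {"x": -0.105, "y": 0.065, "z": 0, "twist": 0}
    - {"x": -0.13, "y": 0.08, "z": 0, "twist": 0}
    - {"x": -0.15, "y": 0.09, "z": 0, "twist": 0}
    - {"x": -0.16, "y": 0.095, "z": 0, "twist": 0}

```text
time: 21.55
tool_pos: [332.4, -373.9, 180.0]
tcp_rot: [-3.14, 0.002, -0.216]
contact_force: [0.5, -0.4, 0.3]
grip_width: 91.7
finger_force: 0.0
```

```bash
python3 - <<'E'
from h import *
c=bot.capture("top"); p=c["pixels"]; cv2.imwrite("pics/top5.png",cv2.resize(p[150:400,200:480],None,fx=2.5,fy=2.4)[:,:,::-1])
hsv=cv2.cvtColor(p,cv2.COLOR_RGB2HSV); H,S,V=[hsv[...,i].astype(int) for i in range(3)]
m=cv2.morphologyEx((((H>95)&(S>100))|((S>140)&(V>60))).astype(np.uint8),cv2.MORPH_CLOSE,np.ones((3,3)))
print("mod@61",rect(c,big(m,(392,225,436,325)),61))
o=big((H<24)&(S>150)&(V>110),(208,230,290,380)); print("cover@20",rect(c,o,20))
c=bot.capture("scene"); cv2.imwrite("pics/scene5.png",cv2.resize(c["pixels"][220:340,220:480],None,fx=3,fy=3)[:,:,::-1])
E
```

```text
mod@61 [ 510.6 -314.3  102.8   26.2  167.2]
cover@20 [461.9 -48.8 171.5  61.1 170.6]
```

View pics/top5.png

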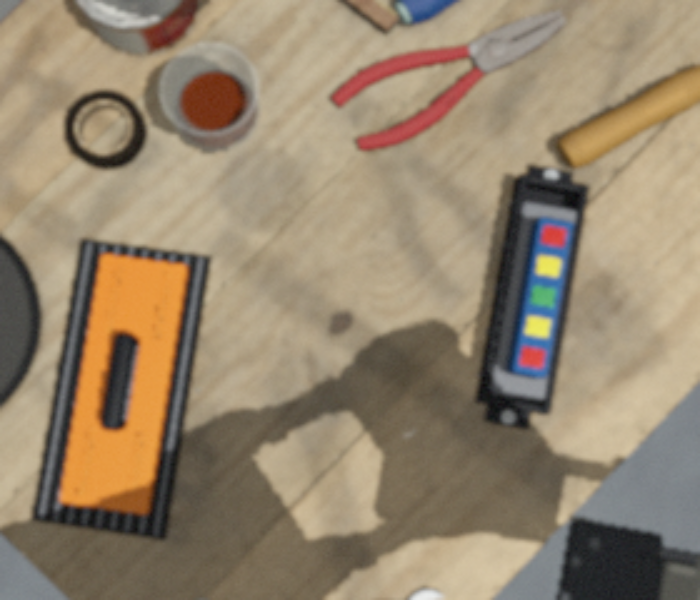

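View pics/scene5.png

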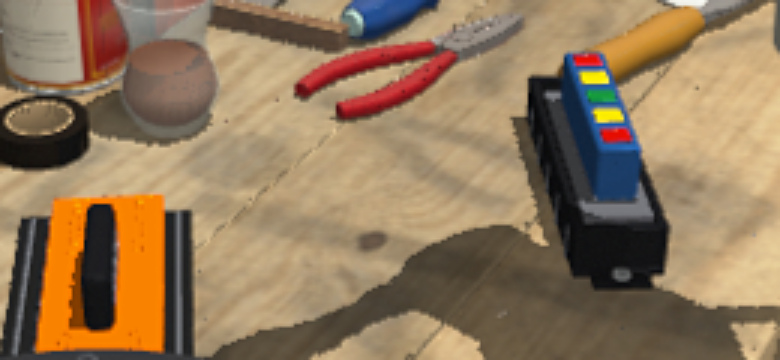

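The module sits home in the box (top view 543,296; no copper showing in the scene view at 615,195). The cover lies handle up within the mat at (125,385). The glass, pliers and tape have not moved.

```bash
python3 -c "
from plant import bot
print(bot.close_job())"
```

```text
the job is handed in; nothing more can be done
None
```

The cover is on the mat, handle up, and the blue module is fully home in the fuse box and released. The tea glass, pliers and tape were not disturbed, and I handed the job in at about 22 s.

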